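# Open the clamp on the glued wax block

### The arm

A 6-joint arm with a two-finger parallel gripper is mounted at the origin on the work surface. World frame = base frame: x ahead of the robot, y to its left, z up, the work surface at z = 0. Lengths are in mm, angles in rad, forces in N, time in s.
With the tool pointing down it reaches from about 350 to 975 mm from the base axis. Payload 7.1 kg.
Tool frame: the origin (TCP) lies on the front face of the gripper's body, between the roots of the fingers; the fingertips stand 80 mm ahead of it and the grasp point (between the pads) lies 61 mm ahead of it (env.tips_ahead is the distance from the TCP to the fingertips, in mm); z points along the fingers, y is the line along which they close (so a half turn about z gives the same grasp; the last joint's range is limited). The gripper opens to 88 mm and grips with 3 to 60 N. Pads are 20 mm wide; open, the fingers measure 115 mm over their backs; the gripper's body (75 mm by 178 mm) begins 61 mm behind the grasp point.
Start: joints at [-1.149, 0.423, 1.63, -0, 1.089, -0.019], TCP at [266.679, -565.232, 302.675] pointing down, gripper open.
Joint ranges: [-3, 3], [-0.9, 2.11], [0.09, 2.58], [-1.31, 4.45], [0.11, 2.69], [-2.54, 2.54]. Speed limits (rad/s): [2.39, 2.39, 3.01, 3.14, 3.14, 3.14].

### API

Orientations are given as a unit quaternion [x, y, z, w].
In Python, from station import env, set_gripper, viewer, workorder gives the robot as it stands. Calls block until the motion is done:
- env.reach(position, orientation): joint-space move of the TCP to a pose.
- env.move_l(position, rot=None, rate=150, f_stop=None): straight line of the TCP; rot=None keeps the orientation; rate is the mean speed in mm/s. With f_stop (N) it stops when the force on the tool has changed by that much, and returns True; else False.
- env.move_joints(angles): joint-space move.
- set_gripper(opening): finger opening in mm; the grip force is fixed at half the most; returns when the fingers have stopped.
- env.hold(seconds).
- env.ik(position, orientation): joint angles nearest the present ones, or None.
- env.read_state(): the state.
- viewer.camera(name): name is "side" or "top"; returns the picture (384x512x3 uint8, blue, green, red); there is no depth.
- viewer.camera_params(name): a dict with "fx", "fy", "cx", "cy" (pixels), "pose" (4x4, takes a point from camera to world coordinates). Camera axes: x right, y up, looking along -z (the intrinsics and any distortion apply to the point x, -y, -z); pixel columns grow to the right and rows downward; lengths in mm; the calibration is good to about 2 mm. A picture is of the moment at which its call begins. camera_params takes no time and is no camera call.
A pose or a line that the arm cannot do raises env.IKError and nothing moves.
- workorder.sign_off(): hands the job in; it is judged then, once.
The state is a dict: "time_s": time; "qpos": joint angles; "dq": joint speeds; "tau": joint torques, N m; "tool_pos": TCP position; "orientation": TCP orientation; "force": force on the tool from outside, world axes, zero at the start; "wrist_torque": the same for the moment, N m; "width": finger opening in mm; "grip_force": force on a finger pad.
Only numpy, scipy, OpenCV 4.12 (cv2) and the standard library are available. Lean on these libraries where they do the work, as an engineer would, in place of code of your own. Each camera call takes 0.05 s, during which the arm holds its last target. There are 200 camera calls.

### The job

The glue between the two wax slabs has set: on the clamp that holds this square block (not the round tube), press the release plate down with the fingertips and, keeping it down, push the sliding jaw all the way back along its bar to the end stop; then let go so that the plate springs up. Leave the block standing where it is, leave the clamp with the wax tube closed and its release unpressed, and do not move or lift anything else on the bench.

Things in the scene. Friction and masses are not known exactly. Their poses are not given: they have to be found in the camera images.
- clamp_block: Fixed bench clamp that holds the square two-slab wax block; the two clamps are alike, on either side. Origin on the bench under its bar; x along the bar the way the jaw opens, z up. Bar 36 mm wide, top 40 mm high, x = -140 to 96 mm. Fixed black jaw x = -140 to -115 mm, 60 wide, 93 high. End stop x = 80 to 96 mm, 60 wide, 50 high. Feet 100 wide, 6 high.
- wall_block (a point): Top middle of the -x face of the thumb wall (10 x 60 mm, top 136 mm above the bench) at the +x end of that clamp's sliding black jaw; moves with the jaw, axes as the clamp's. The jaw reaches from 44 mm before this face to 10 mm behind it, 60 mm wide, its body 91 mm high. At the start this face is at x = -20 mm in the clamp's frame.
- jaw_block (a joint): Travel of that sliding jaw, m: 0 closed on its work (start), 0.09 fully back at the end stop. Ratchet teeth every 10 mm keep it from opening unless the release plate is down by 6 mm or more; with the plate held down it slides with about 3 N of friction, and stays where it is left.
- release_block (a joint): How far that clamp's release plate is pressed straight down, m: 0 up, 0.009 fully down. Sprung: about 3 N to start, 6 N fully down; let go, it springs up and the ratchet locks again.
- pad_block (a point): Centre of the upper face of the steel release plate on top of that clamp's sliding jaw; moves with plate and jaw, axes as the clamp's. Plate 34 mm along x, 46 mm along y, 106 mm above the bench when up; open on three sides, its +x side ends 2 mm short of the thumb wall, which rises 30 mm above it. Starts at x = -39 mm, y = 0 in the clamp's frame.
- clamp_tube: Fixed bench clamp that holds the round wax tube; the two clamps are alike, on either side. Origin on the bench under its bar; x along the bar the way the jaw opens, z up. Bar 36 mm wide, top 40 mm high, x = -140 to 96 mm. Fixed black jaw x = -140 to -115 mm, 60 wide, 93 high. End stop x = 80 to 96 mm, 60 wide, 50 high. Feet 100 wide, 6 high.
- wall_tube (a point): Top middle of the -x face of the thumb wall (10 x 60 mm, top 136 mm above the bench) at the +x end of that clamp's sliding black jaw; moves with the jaw, axes as the clamp's. The jaw reaches from 44 mm before this face to 10 mm behind it, 60 mm wide, its body 91 mm high. At the start this face is at x = -20 mm in the clamp's frame.
- jaw_tube (a joint): Travel of that sliding jaw, m: 0 closed on its work (start), 0.09 fully back at the end stop. Ratchet teeth every 10 mm keep it from opening unless the release plate is down by 6 mm or more; with the plate held down it slides with about 3 N of friction, and stays where it is left.
- release_tube (a joint): How far that clamp's release plate is pressed straight down, m: 0 up, 0.009 fully down. Sprung: about 3 N to start, 6 N fully down; let go, it springs up and the ratchet locks again.
- pad_tube (a point): Centre of the upper face of the steel release plate on top of that clamp's sliding jaw; moves with plate and jaw, axes as the clamp's. Plate 34 mm along x, 46 mm along y, 106 mm above the bench when up; open on three sides, its +x side ends 2 mm short of the thumb wall, which rises 30 mm above it. Starts at x = -39 mm, y = 0 in the clamp's frame.
- block: The dark green wax block of two slabs glued face to face (pale glue line), 49 mm along the clamp, 56 mm across, 52 mm high, 0.1 to 0.2 kg, loose, standing on the bar against the fixed jaw. Origin at the centre of its underside, z up.
- tube: The dark green round wax tube, 49 mm across with a 22 mm bore, 52 mm high, loose, standing on the bar of the other clamp. Origin at the centre of its underside.
- dish: Bystander: a small round glass bowl, 64 mm across, 35 mm high; loose on the bench. Origin at its underside near the middle.
- ring_model: Bystander: a wax ring lying flat, 28 mm across, 8 mm high; loose on the bench. Origin at its underside near the middle.
- file: Bystander: a file with a wooden handle, 230 mm long, 22 mm high, lying down; loose on the bench. Origin at its underside near the middle.
- saw: Bystander: a jeweller's saw frame with a brown wooden handle, 250 mm long, 80 mm wide, lying down; loose on the bench. Origin at its underside near the middle.
- wax_slab: Bystander: a loose flat wax slab 110 x 85 x 14 mm lying down; loose on the bench. Origin at its underside near the middle.
- carver: Bystander: a white cordless carving handpiece, 170 mm long, 22 mm thick, lying down; loose on the bench. Origin at its underside near the middle.
- jar: Bystander: a closed amber glass jar, 52 mm across, 60 mm high; loose on the bench. Origin at its underside near the middle.
Things that resemble listed ones, but are neither listed nor needed, are in the scene too. What is shaped like the block but blue or purple is not meant.

How it is judged (in metres and radians):
On the way, in this order (a step that is already met when the one before it is completed fails the run):
1. the release plate of the block's clamp is pressed down while its jaw is still closed (value of joint release_block above 0.005 m and value of joint jaw_block below 0.02 m), for 0.05 s.
2. the jaw of the block's clamp is pushed back to the end stop (value of joint jaw_block above 0.082 m), for 0.1 s.
At the end, for the whole second after the job is handed in: The jaw of the block's clamp stands within 8 mm of its end stop, its release plate is up again (within 3 mm), the block stands upright within 15 mm of where it was, and the tube's clamp is still closed (5 mm) with its release up (3 mm) and the tube upright within 15 mm of where it was (value of joint jaw_block above 0.082 m and value of joint each of release_block, release_tube below 0.003 m and distance of each of block, tube from where it was at the start of the episode below 0.015 m and angle between each of block, tube's own z axis and vertical below 0.1 rad and linear speed of block below 0.02 m/s and value of joint jaw_tube below 0.005 m); the robot touches nothing.
It fails at once if the wax block is lifted or carried, or tipped (height (world z) of block above 0.052 m or distance of block from where it was at the start of the episode above 0.03 m or angle between block's own z axis and vertical above 0.4 rad).
It fails at once if the tube's clamp is released or opened, or the tube is lifted (value of joint release_tube above 0.005 m or value of joint jaw_tube above 0.008 m or height (world z) of tube above 0.052 m).
It fails at once if a bystander is moved more than 30 mm (distance of any of dish, ring_model, file, saw, wax_slab, carver, jar from where it was at the start of the episode above 0.03 m).
It also fails if it takes over 32 s, if anything falls off the work surface, if the arm or the gripper's body presses on something with over 40 N, if the wrist force passes 120 N, or if a joint passes its speed limit or range.

## Working session

There is one attempt and no reset: what is moved stays moved. The work goes in short steps, each a Python script; the robot and the scene stay as the last script left them, time stands still between calls to the robot, and variables do not carry over. Pictures are saved under pics/ and viewed, at most 10 in all, crops included, and the job is handed in when it is done.

```bash
mkdir -p pics; ls; python3 - <<'E'
from station import env, viewer
import cv2
for n in("top","side"):
    im=viewer.camera(n); cv2.imwrite(f"pics/{n}0.png",im)
    p=viewer.camera_params(n); print(n,{k:(v.round(3).tolist() if hasattr(v,'round') and k=='pose' else v) for k,v in p.items()})
print(env.read_state()['time_s'],env.read_state()['orientation'])
E
```

```text
pics
top {'fx': 382.97022640763464, 'fy': 382.97022640763464, 'cx': 254.07744466388692, 'cy': 188.5389794508875, 'pose': [[0.025, 0.986, -0.164, 350.55], [-0.999, 0.028, 0.017, 34.268], [0.022, 0.164, 0.986, 1205.643], [0.0, 0.0, 0.0, 1.0]]}
side {'fx': 348.23271264006866, 'fy': 348.23271264006866, 'cx': 252.59504615641606, 'cy': 193.57732554673774, 'pose': [[-0.992, 0.094, -0.08, 449.143], [-0.121, -0.626, 0.77, 857.247], [0.023, 0.774, 0.633, 805.534], [0.0, 0.0, 0.0, 1.0]]}
0.1 [ 9.75806805e-01  2.18633548e-01 -1.40882427e-04 -6.56655153e-04]
```

View pics/top0.png

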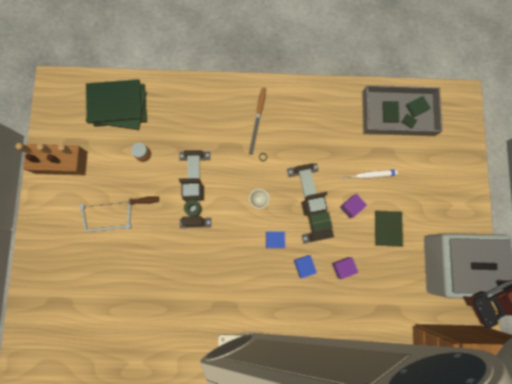

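View pics/side0.png

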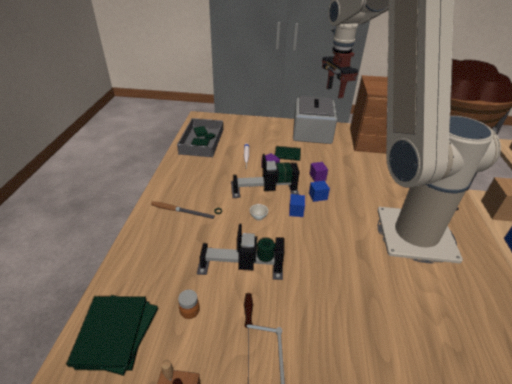

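The top view shows two clamps. The one at (192,190) holds a round piece with a bore (193,209). The one at (315,205) holds a square dark green piece (319,222), so it fits the task; I'll check this in a crop. The blue and purple cubes are decoys.

```bash
cat > h.py <<'E'
import numpy as np
from station import viewer
def ray(n,u,v,z):
    p=viewer.camera_params(n); T=np.array(p["pose"])
    d=T[:3,:3]@np.array([(u-p["cx"])/p["fx"],-(v-p["cy"])/p["fy"],-1])
    o=T[:3,3]; return o+d*(z-o[2])/d[2]
def proj(n,P):
    p=viewer.camera_params(n); T=np.array(p["pose"])
    c=T[:3,:3].T@(np.asarray(P)-T[:3,3]); return p["cx"]-p["fx"]*c[0]/c[2], p["cy"]+p["fy"]*c[1]/c[2]
E
python3 - <<'E'
import cv2,numpy as np
from h import *
im=cv2.imread("pics/top0.png"); s=cv2.imread("pics/side0.png")
a=cv2.resize(im[155:250,275:345],None,fx=6,fy=6,interpolation=cv2.INTER_CUBIC)
b=cv2.resize(s[145:205,225:305],None,fx=4.5,fy=4.5,interpolation=cv2.INTER_CUBIC)
c=np.zeros((570,780,3),np.uint8); c[:,:420]=a; c[:270,420:]=b; cv2.imwrite("pics/crop.png",c)
hsv=cv2.cvtColor(im,cv2.COLOR_BGR2HSV)
def blobs(m,tag):
    n,l,st,ce=cv2.connectedComponentsWithStats(m.astype(np.uint8))
    for i in range(1,n):
        x,y=ce[i]
        if st[i,4]>25 and 285<x<335 and 155<y<250: print(tag,ce[i].round(1),st[i],[ray("top",x,y,z)[:2].round(0) for z in(40,50,93,106)])
blobs((hsv[...,1]<50)&(hsv[...,2]>110),"steel")
blobs((hsv[...,2]<60),"dark")
E
```

```text
steel [307.1 181.7] [299 169  17  27 295] [array([ 571., -150.]), array([ 569., -148.]), array([ 561., -142.]), array([ 559., -140.])]
steel [316.7 204.2] [308 198  18  14 197] [array([ 502., -180.]), array([ 500., -178.]), array([ 495., -170.]), array([ 493., -168.])]
```

View pics/crop.png

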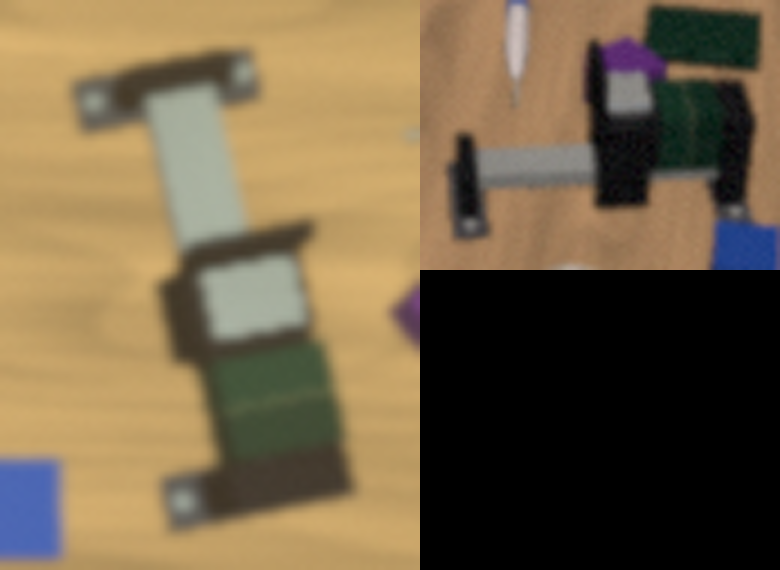

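The crop confirms it. The clamp at (315,205) holds the square two-slab block with the pale glue line, and its plate is at about (316.7,204.2). Next I'll refine the axis and check the side view, then move above the plate.

```bash
python3 - <<'E'
import cv2,numpy as np,json
from h import *
from station import env,set_gripper
from scipy.spatial.transform import Rotation as R
f=lambda x,y,z: ray("top",275+(x+.5)/6-.5,155+(y+.5)/6-.5,z)[:2]
e1=f(148,98,40)-f(183,245,40); e2=f(217,85,40)-f(247,235,40)
for e in(e1,e2): print("edge yaw",np.degrees(np.arctan2(e[1],e[0])))
b=f(240,72,6)-f(95,102,6); print("bolts yaw",np.degrees(np.arctan2(b[1],b[0]))+90, np.linalg.norm(b))
barw=np.linalg.norm(f(148,98,40)-f(217,85,40)); print("barw",barw)
pad=ray("top",316.7,204.2,106)
s=cv2.imread("pics/side0.png"); h=cv2.cvtColor(s,cv2.COLOR_BGR2HSV)
m=((h[...,1]<50)&(h[...,2]>90)).astype(np.uint8)
n,l,st,ce=cv2.connectedComponentsWithStats(m)
for i in range(1,n):
    if 225<ce[i][0]<300 and 145<ce[i][1]<200 and st[i,4]>20: print("side",ce[i].round(1),st[i],ray("side",*ce[i],106).round(1))
print("pad",pad,proj("side",pad))
e=e1+e2; yaw=np.arctan2(e[1],e[0]); c=np.array([np.cos(yaw),np.sin(yaw),0])
es=f(190,70,50); o=pad[:2]+39*c[:2]; d=es-o; print("end stop in clamp",d@c[:2],d@[-c[1],c[0]],"(88,0)")
for sg in(1,-1):
    y=sg*np.array([-c[1],c[0],0]); z=np.array([0,0,-1.]); q=R.from_matrix(np.c_[np.cross(y,z),y,z]).as_quat()
    print(sg,q,env.ik([*pad[:2],186+30],q))
E
```

```text
edge yaw 13.549991622331538
edge yaw 11.204005539556205
bolts yaw 13.558172325714807 79.98985475215262
barw 36.83972647901416
side [246.  152.7] [244 144   5  19  75] [ 590.7 -228.5  106. ]
side [271. 165.] [267 161   9   9  80] [ 492.5 -162.7  106. ]
side [250.3 181.5] [237 177  27  10 215] [552.6 -56.5 106. ]
pad [ 493.13046957 -167.80069274  106.        ] (np.float64(270.876151678199), np.float64(164.2232635466673))
end stop in clamp 87.63708129800894 -5.251607606634034 (88,0)
1 [-0.10772475  0.99418076  0.          0.        ] [-3.50833454e-01  3.96462759e-01  1.92084870e+00 -4.44089210e-16
  8.24281196e-01 -2.13749817e+00]
-1 [ 0.99418076  0.10772475  0.         -0.        ] [-3.50833454e-01  3.96462759e-01  1.92084870e+00 -4.44089210e-16
  8.24281196e-01  1.00409448e+00]
```

Heights, widths and the two views agree: pad at about (493,-167,106), yaw about 13°. Now go above the plate, find it by touch and press.

```bash
cat >> h.py <<'E'
from scipy.spatial.transform import Rotation as R
yaw=np.radians(13); C=np.array([np.cos(yaw),np.sin(yaw),0])
z_=np.array([0,0,-1.]); y_=-np.array([-C[1],C[0],0]); Q=R.from_matrix(np.c_[np.cross(y_,z_),y_,z_]).as_quat()
PAD=np.array([493.,-166.5,0])
E
python3 - <<'E'
from h import *; from station import env,set_gripper; import cv2
def st(t):
    s=env.read_state(); print(t,round(s['time_s'],2),s['tool_pos'].round(1) if hasattr(s['tool_pos'],'round') else s['tool_pos'],np.round(s['force'],1),s['width'])
set_gripper(0)
p=PAD+4*C; T=env.tips_ahead
env.reach(list(p+[0,0,T+150]),Q); st("above")
env.move_l(list(p+[0,0,T+116])); st("near")
hit=env.move_l(list(p+[0,0,T+99]),rate=15,f_stop=2); st(f"touch {hit}")
im=viewer.camera("side"); cv2.imwrite("pics/touch.png",cv2.resize(im[110:220,200:320],None,fx=5,fy=5,interpolation=cv2.INTER_CUBIC))
E
```

```text
above 3.15 [ 497.  -166.3  230.2] [-0.2  0.6  0.4] 0.32109852892572477
near 3.52 [ 496.6 -166.1  195.7] [0.2 0.2 1. ] 0.5530718480082126
touch True 4.28 [ 496.9 -165.6  184.8] [ 0.3 -0.   2.8] 0.4543501460723715
```

View pics/touch.png

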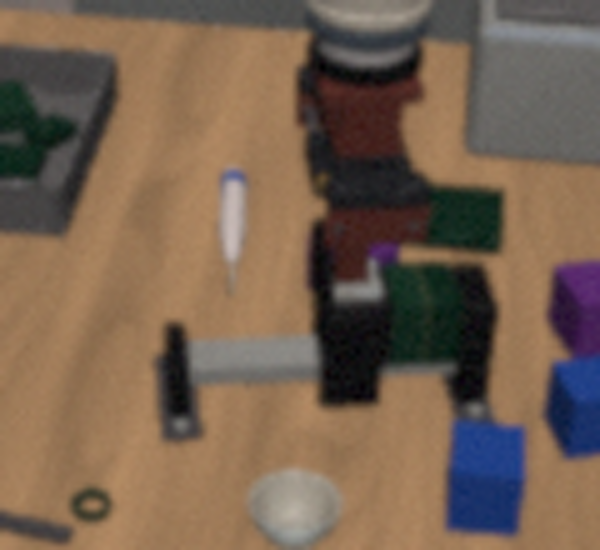

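The fingertips stand on the steel plate (crop about 355,285), right beside the thumb wall, at z≈105 as expected. Now press and push.

```bash
python3 - <<'E'
from h import *; from station import env; import cv2
def st(t):
    s=env.read_state(); print(t,round(s['time_s'],2),np.round(s['tool_pos'],1),np.round(s['force'],1)); return np.array(s['tool_pos'])
p=PAD+4*C; z=env.tips_ahead+97.6
h=env.move_l(list(p+[0,0,z]),rate=15,f_stop=9); st(f"press {h}")
env.hold(0.2); a=st("held")
h=env.move_l(list(p+40*C+[0,0,z]),rate=40,f_stop=20); st(f"mid {h}")
h=env.move_l(list(p+105*C+[0,0,z]),rate=40,f_stop=15); b=st(f"end {h}")
print("travel",(b-a)@C)
im=viewer.camera("side"); cv2.imwrite("pics/end.png",cv2.resize(im[110:220,200:320],None,fx=5,fy=5,interpolation=cv2.INTER_CUBIC))
E
```

```text
press False 4.96 [ 496.9 -165.6  177.6] [-0.  -0.2  4.9]
held 5.16 [ 496.9 -165.6  177.6] [-0.3  0.3  5.7]
mid False 6.31 [ 535.4 -156.7  177.4] [-2.4 -0.8  6.6]
end True 7.58 [ 589.  -144.3  177.4] [-2.6 -1.   6.3]
travel 94.49847146071994
```

View pics/end.png

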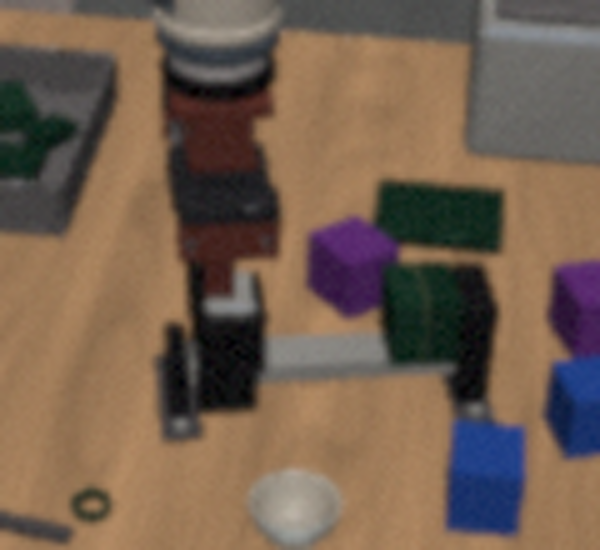

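The jaw (crop 225,340) stands at the end stop (175,380) and the block is still in place at (430,310). I'll press against the stop once more, lift straight up and check.

```bash
python3 - <<'E'
from h import *; from station import env; import cv2
def st(t):
    s=env.read_state(); print(t,round(s['time_s'],2),np.round(s['tool_pos'],1),np.round(s['force'],1)); return np.array(s['tool_pos'])
a=st("now")
h=env.move_l(list(a+8*C),rate=20,f_stop=12); b=st(f"push {h}"); print("extra",(b-a)@C)
env.hold(0.2); b=st("hold")
env.move_l(list(b-3*C),rate=20); b=st("back off")
env.move_l(list(b+[0,0,40]),rate=60); b=st("up")
env.move_l(list(b+[0,0,150]),rate=150); b=st("high")
g=[viewer.camera("side")[110:220,200:320],viewer.camera("top")[150:260,260:360]]
cv2.imwrite("pics/fin.png",np.hstack([cv2.resize(i,(400,440),interpolation=cv2.INTER_CUBIC) for i in g]))
E
```

```text
now 7.63 [ 588.9 -144.3  177.4] [-1.8 -1.3  5.5]
push True 7.87 [ 589.1 -144.3  177.4] [-2.  -0.8  6.1]
extra 0.1988526431420199
hold 8.07 [ 589.1 -144.3  177.4] [-1.6 -0.7  4.7]
back off 8.38 [ 586.8 -144.9  177.7] [0.6 1.2 5.7]
up 9.21 [ 586.5 -144.9  217.5] [ 0.1  0.2 -0. ]
high 10.36 [ 586.1 -144.7  366.4] [-0.1  0.5 -0.7]
```

View pics/fin.png

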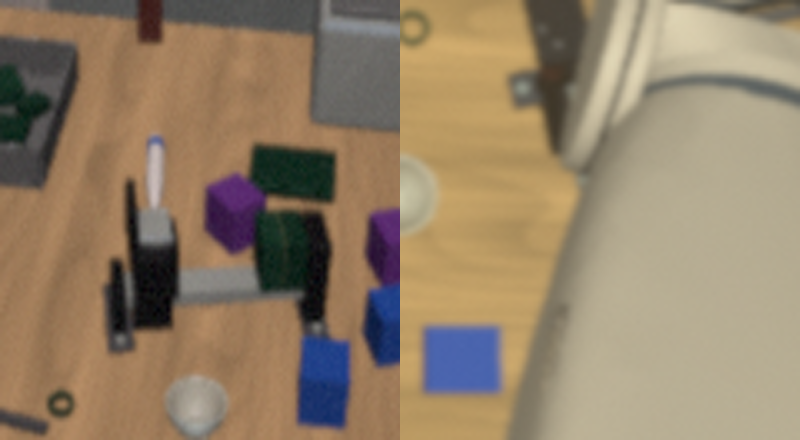

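The side view shows the plate up at (153,225), the jaw at the stop and the block upright against the fixed jaw. I'll check the plate numerically, then hand in.

```bash
python3 - <<'E'
from h import *; from station import workorder
q=ray("side",200+153.5/400*120,110+225/4,106); d=(q-PAD)@C; print(q,d,proj("side",PAD+90*C+[0,0,106]))
if d>80: print(workorder.sign_off())
E
```

```text
[ 578.47909345 -141.82451224  106.        ] 88.83904681472673 (np.float64(245.59766223144547), np.float64(165.4833085744122))
the job is handed in; nothing more can be done
None
```

I pressed the release plate on the square block's clamp, pushed its jaw back to the end stop (plate measured about 89 mm back, of 90), let the plate spring up, and handed the job in. The block still stands against the fixed jaw; I didn't recheck the tube's clamp in the final pictures, but the arm never went near it.

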